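# Load a resonator puck carrier with the kind under test

### The arm

A 6-joint arm with a two-finger parallel gripper is mounted at the origin on the work surface. World frame = base frame: x ahead of the robot, y to its left, z up, the work surface at z = 0. Lengths are in m, angles in rad, forces in N, time in s.
With the tool pointing down it reaches from about 0.375 to 0.975 m from the base axis. Payload 3.8 kg.
Tool frame: the origin (TCP) lies on the centre line of the jaws, within the pads' length; the fingertips stand bot.tips_ahead ahead of it and the grasp point (between the pads) lies 5 mm behind it (bot.tips_ahead is the distance from the TCP to the fingertips, in m); z points along the fingers, y is the line along which they close (so a half turn about z gives the same grasp; the last joint's range is limited). The gripper opens to 85 mm and grips with 20 to 120 N. Pads are 22 mm wide; open, the fingers measure 114 mm over their backs; the gripper's body (76 mm by 85 mm) begins 54 mm behind the grasp point. The pads swing forward as they close: fully open they stand 13 mm farther back than shut.
Start: joints at [-1.371, 0.264, 1.604, -0, 1.274, -0.037], TCP at [0.158, -0.656, 0.245] pointing down, gripper open.
Joint ranges: [-2.63, 2.63], [-0.94, 2.18], [0.31, 2.57], [-1.31, 4.45], [0, 2.66], [-2.55, 2.55]. Speed limits (rad/s): [2.57, 2.57, 3.14, 3.14, 3.14, 3.14].

### API

Orientations are given as a rotation vector (axis times angle).
In Python, from plant import bot, viewer gives the robot as it stands. The module is installed in compiled form; this text tells all that it offers.
- The arm moves only by the shell command python3 -m jog 'ROWS' [OPENING] [FORCE]. ROWS is JSON, a list of rows, each a list of 4 numbers: the shift along the tool's x, y, z in mm, then the turn about the tool's z in degrees. A call has exactly 5 rows; each row shifts and turns the commanded pose from where the row before left it, along the tool's axes as they then stand; what a row does not reach is not made up. A row lasts 1/10 s, in which the tool goes at most 50 mm and 8.59 degrees, less where a joint would pass 70% of its speed; a pose out of reach is approached as far as the arm can. A call is refused whole if a number of a shift passes 50 or a number of a turn 8.59, either way. A call with a gripper value outside its range is refused whole. OPENING is the closure, from 0 (fully open) to 1 (shut), set as the call begins (- or left out, the last holds). The fingers move at their own pace and stop on an object; FORCE is the grip in N (left out, the last holds). Time passes only in rows, so rows that do not move let the fingers close, or fill a call up. It gives the time, the measured TCP pose, the force, the opening and the grip force at its end, in the units of the state.
- bot.observe(): the state, without advancing time (a new reading comes with each control period).
- viewer.read_camera(name): name is "scene" or "top"; returns a dict with "img" (420x560x3 uint8, blue, green, red), "range_z" (420x560 float32, m along the optical axis (not along the pixel's ray), 0 where there is no reading), "intrinsics" (3x3 intrinsics, pixels), "T" (4x4, takes a point from camera to world coordinates). Camera axes: x right, y up, looking along -z (the intrinsics and any distortion apply to the point x, -y, -z); pixel columns grow to the right and rows downward; lengths in m; the calibration is good to about 2 mm. A picture is of the moment at which its call begins.
- bot.finish_job(): hands the job in; it is judged then, once.
The state is a dict: "time": time; "joint_positions": joint angles; "qvel": joint speeds; "tau": joint torques, N m; "tool_pos": TCP position; "ee_rot": TCP orientation; "force": force on the tool from outside, world axes, zero at the start; "wrist_torque": the same for the moment, N m; "opening": finger opening in m; "grasp_force": force on a finger pad.
Only numpy, scipy, OpenCV 4.12 (cv2) and the standard library are available. Lean on these libraries where they do the work, as an engineer would, in place of code of your own. Each camera call takes 0.05 s, during which the arm holds its last target. There are 200 camera calls.

### The job

Slide the carrier's clear cover fully open and load the batch: every well must hold one ceramic puck of the same colour as the master on the test stand's green-ringed pad. Pucks of the other colour that were left in wells go back on or beside the mat with the rest; fill the wells that are empty with spares from the mat. Then slide the cover fully shut and press the green button to start the batch.

Things in the scene. Friction and masses are not known exactly. Their poses are not given: they have to be found in the camera images.
- cover (a joint): clear flat cover with a yellow edge, 150 by 232 by 4 mm, underside 43 mm above the table (9 mm above seated pucks), sliding along its own x, away from the robot, on two grey rails 42 mm tall at the carrier's sides: 0 = shut over all wells, 0.145 m = fully open, wells clear; stays where it is left, about 1.5 N to move
- cover_grip (a point): middle of the cover's black upright grip bar near the edge towards the robot: 12 mm thick along x, 60 mm long along y, standing from 47 to 73 mm above the table; this point is 63 mm above the table; its x is the way the cover slides open
- green_pad (a point): centre of the top of the green-ringed pad, 33.5 mm above the table, on an aluminium test stand (70 by 150 by 30 mm, fixed, behind the mat). The stand's plain pad is 76 mm to the right (-y). One white and one red-brown master puck are fixed on the two pads, either way round
- master_white: white ceramic master puck, 34 mm across, 26 mm tall, fixed on the test stand: on the green-ringed pad, or on the plain pad (then the red-brown master is on the green-ringed one); origin at its centre
- start (a joint): round green push button, 28 mm across, on a fixed white box 70 by 60 by 30 mm: 0 = up, 0.006 m = fully down, springs back; full travel takes about 5 N straight down
- start_top (a point): centre of the button's top face, 52 mm above the table
- well0 (a point): well in the row of three nearer the robot of the fixed blue carrier (16 mm tall): round, 40 mm across, 8 mm deep, floor 8 mm above the table. This point is where the centre of a fully seated puck lies, 21 mm above the table; side rails stand 41 mm or more from the outer wells' centres
- well1 (a point): well in the row of three nearer the robot of the fixed blue carrier (16 mm tall): round, 40 mm across, 8 mm deep, floor 8 mm above the table. This point is where the centre of a fully seated puck lies, 21 mm above the table
- well2 (a point): well in the row of three nearer the robot of the fixed blue carrier (16 mm tall): round, 40 mm across, 8 mm deep, floor 8 mm above the table. This point is where the centre of a fully seated puck lies, 21 mm above the table; side rails stand 41 mm or more from the outer wells' centres
- well3 (a point): well in the far row of two of the fixed blue carrier (16 mm tall): round, 40 mm across, 8 mm deep, floor 8 mm above the table. This point is where the centre of a fully seated puck lies, 21 mm above the table
- well4 (a point): well in the far row of two of the fixed blue carrier (16 mm tall): round, 40 mm across, 8 mm deep, floor 8 mm above the table. This point is where the centre of a fully seated puck lies, 21 mm above the table
- mat: black mat 220 (x) by 250 (y) by 3 mm, fixed on the table; origin on the table under its centre. The spare pucks and a small brass adapter (26 mm across, 24 mm tall) stand on it, about 70 mm apart
- white0: white ceramic puck, 34 mm across, 26 mm tall, upright cylinder, same either way up; origin at its centre, z along its axis; about 90 g; starts in one of the wells, absent in some runs
- white1: white ceramic puck, 34 mm across, 26 mm tall, upright cylinder, same either way up; origin at its centre, z along its axis; about 90 g; starts in one of the wells, absent in some runs
- white2: white ceramic puck, 34 mm across, 26 mm tall, upright cylinder, same either way up; origin at its centre, z along its axis; about 90 g; starts standing on the black mat
- white3: white ceramic puck, 34 mm across, 26 mm tall, upright cylinder, same either way up; origin at its centre, z along its axis; about 90 g; starts standing on the black mat
- white4: white ceramic puck, 34 mm across, 26 mm tall, upright cylinder, same either way up; origin at its centre, z along its axis; about 90 g; starts standing on the black mat
- white5: white ceramic puck, 34 mm across, 26 mm tall, upright cylinder, same either way up; origin at its centre, z along its axis; about 90 g; starts standing on the black mat
- brown0: red-brown ceramic puck, 34 mm across, 26 mm tall, upright cylinder, same either way up; origin at its centre, z along its axis; about 90 g; starts in one of the wells, absent in some runs
- brown1: red-brown ceramic puck, 34 mm across, 26 mm tall, upright cylinder, same either way up; origin at its centre, z along its axis; about 90 g; starts in one of the wells, absent in some runs
- brown2: red-brown ceramic puck, 34 mm across, 26 mm tall, upright cylinder, same either way up; origin at its centre, z along its axis; about 90 g; starts standing on the black mat
- brown3: red-brown ceramic puck, 34 mm across, 26 mm tall, upright cylinder, same either way up; origin at its centre, z along its axis; about 90 g; starts standing on the black mat
- brown4: red-brown ceramic puck, 34 mm across, 26 mm tall, upright cylinder, same either way up; origin at its centre, z along its axis; about 90 g; starts standing on the black mat
- brown5: red-brown ceramic puck, 34 mm across, 26 mm tall, upright cylinder, same either way up; origin at its centre, z along its axis; about 90 g; starts standing on the black mat

How it is judged:
By the outcome, as a careful person would: the job done as asked, in the order asked, and still so for the second after the job is handed in, with the robot touching nothing.
Of white0, brown0, white1, brown1 only 3 to 4 are there at a start; the rules pass over those that are not, and their reading is None.
At some moment in a run one of white2, white3, white4, white5, brown2, brown3, brown4, brown5 may be knocked a few centimetres aside while the robot is not near it.
Once in a run the grip may slacken for a moment while it holds something.
It also fails if it takes over 208 s, if anything falls off the work surface, if the arm or the gripper's body presses on something with over 40 N, if the wrist force passes 120 N, or if a joint passes its speed limit or range.

## Working session

There is one attempt and no reset: what is moved stays moved. The work goes in short steps, Python scripts to look and compute and a shell command to move; the robot and the scene stay as the last step left them, time stands still between calls to the robot, and variables do not carry over. Pictures are saved under pics/ and viewed, at most 14 in all, crops included, and the job is handed in when it is done.

```bash
mkdir -p pics
python3 - <<'E'
from plant import bot, viewer
import cv2,numpy as np
print(bot.observe(), bot.tips_ahead)
for n in("top","scene"):
    r=viewer.read_camera(n); cv2.imwrite(f"pics/{n}0.png",r["img"]); np.savez(f"{n}0.npz",**r); print(r["intrinsics"],r["T"],[k for k in r])
E
```

```text
{'time': 0.0, 'joint_positions': array([-1.37088207e+00,  2.64768979e-01,  1.60537679e+00,  3.73588111e-05,
        1.27368967e+00, -3.68970702e-02]), 'qvel': array([-1.05560024e-03, -2.69764958e-04, -1.03284928e-03,  2.41339939e-03,
        2.18065980e-03, -4.78214821e-05]), 'tau': array([ 5.92775832e-04, -5.15118062e+01, -3.67311144e+01, -3.98067932e-04,
        1.29368642e-02,  4.60910243e-06]), 'tool_pos': array([ 0.15823095, -0.65547472,  0.24394981]), 'ee_rot': array([-3.11737542e+00, -3.70832267e-01,  2.30762175e-04]), 'force': array([ 0.85965653, -0.20651308, -0.02185741]), 'wrist_torque': array([0.02194314, 0.04387191, 0.01552314]), 'grasp_force': 0.0, 'opening': 0.08556807882811356} 0.014
[[379.20996162   0.         278.43559655]
 [  0.         379.20996162 212.39140428]
 [  0.           0.           1.        ]] [[-0.01764508  0.99505145 -0.09778176  0.48490009]
 [-0.99984176 -0.01733961  0.00397291 -0.00973355]
 [ 0.00225775  0.09783639  0.99519995  0.83199572]
 [ 0.          0.          0.          1.        ]] ['img', 'range_z', 'intrinsics', 'T']
[[477.29393721   0.         279.44843458]
 [  0.         477.29393721 205.24161631]
 [  0.           0.           1.        ]] [[ 0.87932375 -0.29075135  0.37716495  0.90462383]
 [ 0.47611906  0.52007573 -0.70910639 -0.66073984]
 [ 0.0100193   0.80310951  0.5957472   0.59334326]
 [ 0.          0.          0.          1.        ]] ['img', 'range_z', 'intrinsics', 'T']
```

View pics/top0.png

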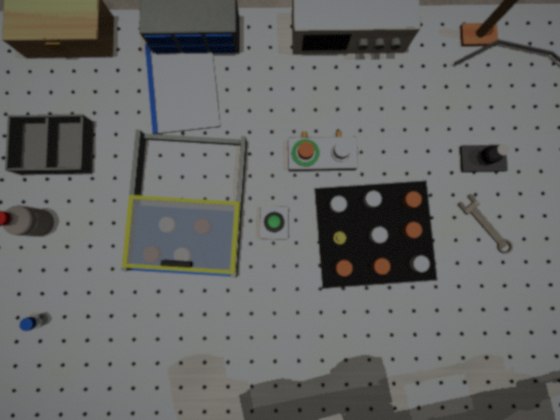

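View pics/scene0.png

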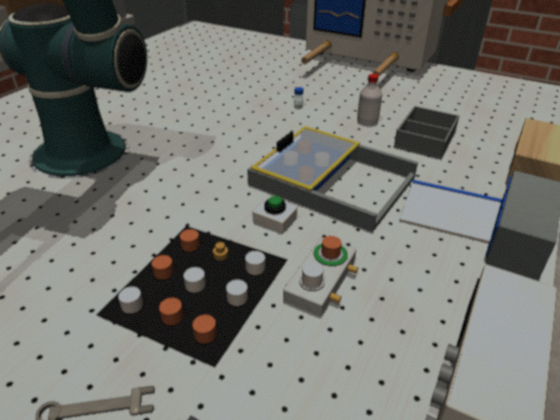

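The master on the green ring (306,150 in top) is red-brown, so brown is the target. Brown spares are at (413,200), (413,230), (382,266) and (344,268). I'll measure positions and crop the carrier next.

```bash
cat > h.py <<'E'
import cv2,numpy as np
from plant import bot,viewer
def loc(r,u,v,z):
    K,T=r["intrinsics"],r["T"]
    d=T[:3,:3]@np.array([(u-K[0,2])/K[0,0],-(v-K[1,2])/K[1,1],-1]); o=T[:3,3]
    return (o+d*(z-o[2])/d[2])[:2]
def proj(r,p):
    K,T=r["intrinsics"],r["T"]; c=T[:3,:3].T@(np.asarray(p)-T[:3,3])
    return K[0,0]*c[0]/-c[2]+K[0,2], K[1,1]*-c[1]/-c[2]+K[1,2]
def snap(n,name):
    r=viewer.read_camera(n); cv2.imwrite(f"pics/{name}.png",r["img"]); return r
def blobs(r,mask,z,amin=80,amax=500,box=None):
    n,L,S,C=cv2.connectedComponentsWithStats(mask.astype(np.uint8)); out=[]
    for i in range(1,n):
        if amin<S[i,4]<amax:
            x,y,w,h=S[i,:4]; c=loc(r,*C[i],z)
            out.append((C[i].round(1),S[i,4],(w,h),c.round(4)))
    return out
def masks(r):
    h=cv2.cvtColor(r["img"],cv2.COLOR_BGR2HSV); H,Sa,V=h[...,0],h[...,1],h[...,2]
    return dict(brown=((H<14)|(H>172))&(Sa>110)&(V>60), green=(H>45)&(H<80)&(Sa>100)&(V>60), yellow=(H>20)&(H<38)&(Sa>110)&(V>60), white=(Sa<60)&(V>120))
E
python3 - <<'E'
from h import *
r=dict(np.load("top0.npz"))
m=masks(r)
for k in("brown","green"):
    print(k); [print(*b) for b in blobs(r,m[k],.029,60)]
w=m["white"].copy(); k=np.zeros_like(w); k[180:290,315:437]=1
print("white"); [print(*b) for b in blobs(r,w&k,.029)]
y=m["yellow"]; ys,xs=np.nonzero(y[185:280,115:250]); pts=np.c_[xs+115,ys+185].astype(np.float32)
rc=cv2.minAreaRect(pts); print(rc); b=cv2.boxPoints(rc)
P=[loc(r,*q,.047) for q in b]; print(np.round(P,4))
z=r["range_z"]; K=r["intrinsics"]
bl=(r["img"].max(2)<60); k=np.zeros_like(bl);k[256:274,155:200]=1; n=np.argwhere(bl&k); 
rc=cv2.minAreaRect(n[:,::-1].astype(np.float32)); print("grip",rc,loc(r,*rc[0],.073))
c=r["img"][125:290,110:300]; c=np.clip(c.astype(float)*1.5,0,255).astype(np.uint8)
cv2.imwrite("pics/crop0.png",cv2.resize(c,None,fx=4,fy=3.6,interpolation=cv2.INTER_CUBIC))
E
```

```text
brown
[305.6 150.1] 178 (np.int32(15), np.int32(15)) [ 0.6982 -0.0741]
[413.1 198.9] 219 (np.int32(17), np.int32(17)) [ 0.5878 -0.3013]
[  2.2 217.6] 70 (np.int32(6), np.int32(14)) [0.563  0.5732]
[413.5 229.4] 221 (np.int32(18), np.int32(16)) [ 0.5225 -0.2986]
[381.8 265.9] 229 (np.int32(17), np.int32(17)) [ 0.447 -0.228]
[343.9 267.8] 231 (np.int32(17), np.int32(17)) [ 0.4446 -0.1483]
green
[304.7 154. ] 167 (np.int32(27), np.int32(26)) [ 0.6897 -0.072 ]
[273.6 221.1] 148 (np.int32(14), np.int32(14)) [ 0.5454 -0.0024]
white
[347.5 181.8] 342 (np.int32(92), np.int32(7)) [ 0.6271 -0.1624]
[433.6 207.1] 348 (np.int32(10), np.int32(79)) [ 0.5693 -0.3439]
[373.1 198.2] 138 (np.int32(13), np.int32(13)) [ 0.5908 -0.2158]
[338.4 203.4] 140 (np.int32(14), np.int32(13)) [ 0.5809 -0.1411]
[316.5 263. ] 217 (np.int32(6), np.int32(70)) [ 0.4556 -0.0909]
[379.4 234.4] 143 (np.int32(14), np.int32(14)) [ 0.5132 -0.2257]
[421.1 263.4] 143 (np.int32(13), np.int32(14)) [ 0.4509 -0.3108]
[424.6 285.6] 141 (np.int32(23), np.int32(8)) [ 0.4047 -0.3157]
[401.2 286.6] 103 (np.int32(20), np.int32(6)) [ 0.4035 -0.2667]
((180.9263916015625, 234.53045654296875), (113.21156311035156, 74.31067657470703), 4.085616588592529)
[[0.4541 0.31  ]
 [0.6073 0.3024]
 [0.5862 0.0668]
 [0.4336 0.0788]]
grip ((176.5051727294922, 262.9120788574219), (31.181396484375, 5.402426242828369), 3.3664605617523193) [0.46229805 0.19121112]
```

View pics/crop0.png

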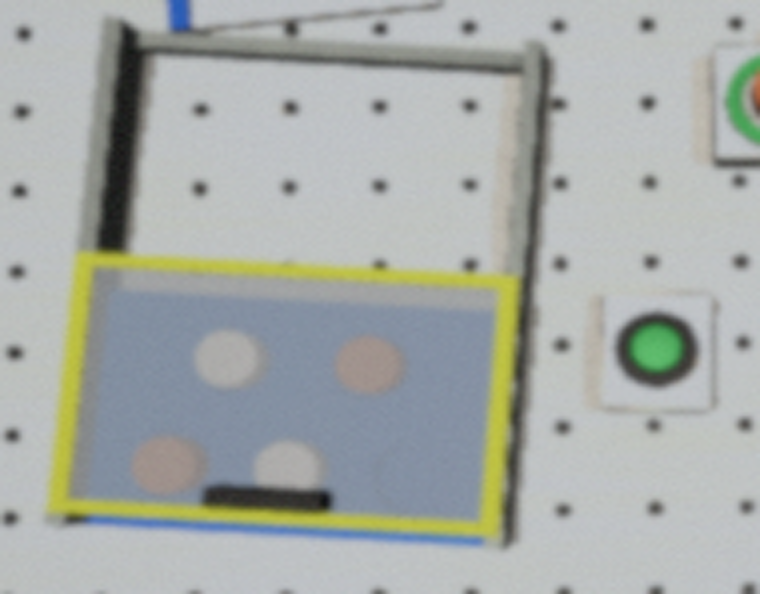

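```bash
python3 - <<'E'
from h import *
r=dict(np.load("top0.npz"))
f=lambda x,y:(110+x/4,125+y/3.6)
for a,b in(((535,45),(510,530)),((110,30),(55,510)),((140,40),(530,62))):
    p,q=loc(r,*f(*a),.042),loc(r,*f(*b),.042); d=p-q; print(p.round(3),q.round(3),np.degrees(np.arctan2(d[1],d[0])).round(2))
# mat yaw/carrier: fit rails by Hough-free approach: puck centres under cover
for n,(x,y) in dict(wTL=(228,358),bTR=(370,364),bBL=(165,464),wBM=(288,470),btn=(657,348)).items(): print(n,loc(r,*f(x,y),.052 if n=='btn' else .034).round(4))
# depth samples
z=r["range_z"]
for u,v in((167,225),(202,227),(151,255),(176,263),(176,245),(273,221),(413,199)):
    print(u,v,z[v,u], end=' ')
# grip from scene camera
s=dict(np.load("scene0.npz")); i=s["img"]; bl=(i.max(2)<50); n,L,S,C=cv2.connectedComponentsWithStats(bl[125:155,270:300].astype(np.uint8)); print(S[1:],C[1:])
E
python3 -m jog '[[0,0,-20,-8],[0,0,-20,-8],[0,0,0,-8],[0,0,0,-8],[0,0,0,-8]]' 0.3 40
python3 - <<'E'
from plant import bot
print(bot.observe()['opening'],bot.tips_ahead)
E
```

```text
[0.724 0.058] [0.44  0.074] -3.09
[0.737 0.285] [0.456 0.308] -4.68
[0.731 0.269] [0.714 0.061] 85.36
wTL [0.5419 0.2222]
bTR [0.5371 0.1475]
bBL [0.4808 0.2545]
wBM [0.4762 0.1902]
btn [ 0.5425 -0.0039]
167 225 0.7860476 202 227 0.7873523 151 255 0.78222233 176 263 0.7511096 176 245 0.78091556 273 221 0.78535897 413 199 0.81240726 [[  7   7  16  19 160]] [[14.59375 16.83125]]
time: 0.6
tool_pos: [0.1583, -0.6559, 0.2849]
ee_rot: [-2.8, -1.423, -0.0]
force: [0.5, 0.3, -0.7]
opening: 0.0599
grasp_force: 0.0
0.0598591699864419 0.014
```

```bash
cat > w.py <<'E'
# usage: python3 w.py x y [yawdeg] -> remaining shift in tool axes (mm)
import sys,numpy as np
from plant import bot
from scipy.spatial.transform import Rotation as R
o=bot.observe(); M=R.from_rotvec(o["ee_rot"]).as_matrix(); p=o["tool_pos"]
t=np.array([float(sys.argv[1]),float(sys.argv[2]),p[2]])
print("tool shift",(M.T@(t-p)*1000).round(1),"yaw",np.degrees(np.arctan2(M[1,0],M[0,0])).round(2),"z",p[2].round(4),"tilt",M[:,2].round(3),"t",o["time"],"F",o["force"].round(1),"open",o["opening"].round(4),"gf",round(o["grasp_force"],1))
E
python3 -m jog '[[0,0,0,-8],[0,0,0,-8],[0,0,0,-8],[0,0,0,-8.2],[0,20,0,0]]' >/dev/null
python3 -m jog '[[0,45,0,0],[0,45,0,0],[0,45,0,0],[0,45,0,0],[0,40,0,0]]' >/dev/null
python3 -m jog '[[45,0,0,0],[45,0,0,0],[45,0,0,0],[45,0,0,0],[45,0,0,0]]' >/dev/null
python3 -m jog '[[45,0,0,0],[45,0,0,0],[45,0,0,0],[45,0,0,0],[45,0,0,0]]' >/dev/null
python3 -m jog '[[45,0,0,0],[45,0,0,0],[45,0,0,0],[45,0,0,0],[45,0,0,0]]' >/dev/null
python3 -m jog '[[40,0,0,0],[40,0,0,0],[40,0,0,0],[0,0,0,0],[0,0,0,0]]' 0.5
python3 w.py .462 .191
```

```text
time: 3.6
tool_pos: [0.456, 0.1202, 0.2849]
ee_rot: [-2.3, -2.139, 0.001]
force: [0.3, -0.6, 0.3]
opening: 0.0428
grasp_force: 0.0Traceback (most recent call last):
  File "w.py", line 7, in <module>
    print("tool shift",(M.T@(t-p)*1000).round(1),"yaw",np.degrees(np.arctan2(M[1,0],M[0,0])).round(2),"z",p[2].round(4),"tilt",M[:,2].round(3),"t",o["time"],"F",o["force"].round(1),"open",o["opening"].round(4),"gf",round(o["grasp_force"],1))
                                                                                                                                                                                            ^^^^^^^^^^^^^^^^^^
AttributeError: 'float' object has no attribute 'round'
```

```bash
sed -i 's/o\["opening"\].round(4)/round(float(o["opening"]),4)/; s/o\["time"\]/round(o["time"],2)/' w.py
python3 -m jog '[[40,1,20,0],[31,0,30,0],[0,0,30,0],[0,0,30,0],[0,0,20,0]]' >/dev/null
python3 w.py .462 .191
python3 - <<'E'
from h import *
r=snap("top","t1"); s=snap("scene","s1"); cv2.imwrite("pics/s1c.png",cv2.resize(s["img"][90:230,200:420],(770,490)))
E
```

```text
tool shift [ 2.8  0.3 -0. ] yaw 85.62 z 0.1528 tilt [-0.003 -0.001 -1.   ] t 4.1 F [ 0.7  0.4 -0.9] open 0.0427 gf 0.0
```

View pics/s1c.png

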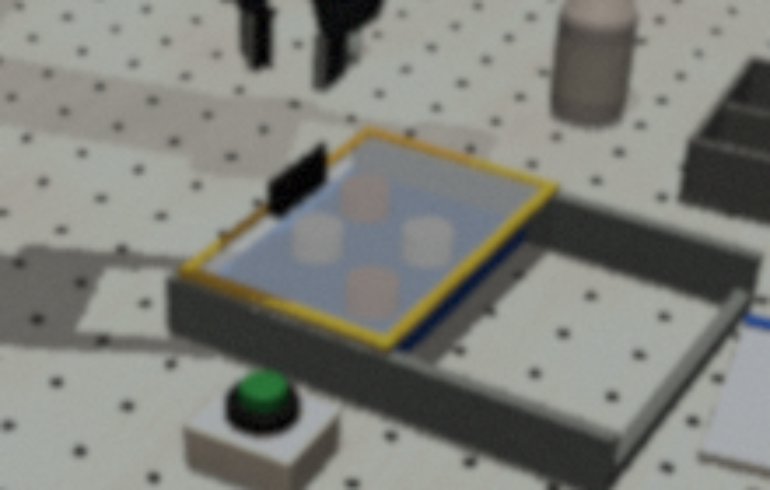

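The fingers hang above the grip bar (about 300,180 in the crop), and the wells hold two whites and two browns with one empty. I'll descend on the grip bar.

```bash
python3 -m jog '[[2,0,25,0],[0,0,25,0],[0,0,20,0],[0,0,10,0],[0,0,5,0]]' >/dev/null
python3 w.py .462 .191
python3 -m jog '[[0,0,0,0],[0,0,0,0],[0,0,0,0],[0,0,0,0],[0,0,0,0]]' 1 30
python3 w.py .462 .191
```

```text
tool shift [-0.2 -1.1  0. ] yaw 85.69 z 0.0704 tilt [ 0. -0. -1.] t 4.7 F [0.9 0.3 0.4] open 0.0426 gf 0.0
time: 5.2
tool_pos: [0.4637, 0.1918, 0.0716]
ee_rot: [2.301, 2.137, 0.003]
force: [-1.6, -1.4, 6.7]
opening: 0.0111
grasp_force: 33.6
tool shift [-1.  -1.6 -0. ] yaw 85.76 z 0.0716 tilt [ 0.002  0.    -1.   ] t 5.2 F [-1.6 -1.4  6.7] open 0.0111 gf 33.6
```

```bash
python3 -m jog '[[0,0,-3,0],[0,10,0,0],[0,15,0,0],[0,20,0,0],[0,20,0,0]]' >/dev/null
python3 w.py .6066 .1804
python3 -m jog '[[0,20,0,0],[0,20,0,0],[0,20,0,0],[0,15,0,0],[0,6,0,0]]' >/dev/null
python3 -m jog '[[0,2,0,0],[0,0,0,0],[0,0,0,0],[0,0,0,0],[0,0,0,0]]' >/dev/null
python3 w.py .6066 .1804
```

```text
tool shift [-0.5 79.8 -0.3] yaw 85.77 z 0.0717 tilt [-0.003 -0.    -1.   ] t 5.7 F [-1.9  2.2 -7.2] open 0.0109 gf 31.8
tool shift [-0.2 13.2 -0.5] yaw 85.73 z 0.0712 tilt [-0.038 -0.002 -0.999] t 6.7 F [-45.3   4.6  29. ] open 0.0111 gf 42.3
```

```bash
python3 -m jog '[[0,-5,0,0],[0,-3,0,0],[0,0,0,0],[0,0,0,0],[0,0,0,0]]' >/dev/null
python3 w.py .6066 .1804
python3 - <<'E'
from h import *
r=snap("top","t2"); s=snap("scene","s2"); cv2.imwrite("pics/s2c.png",np.hstack([cv2.resize(s["img"][70:270,220:440],(440,400)),cv2.resize(r["img"][115:295,100:260],(356,400))]))
E
```

```text
tool shift [-0.2 13.6 -0.3] yaw 85.74 z 0.0714 tilt [-0.021 -0.001 -1.   ] t 7.2 F [-26.5   4.6  12.8] open 0.0112 gf 35.8
```

View pics/s2c.png

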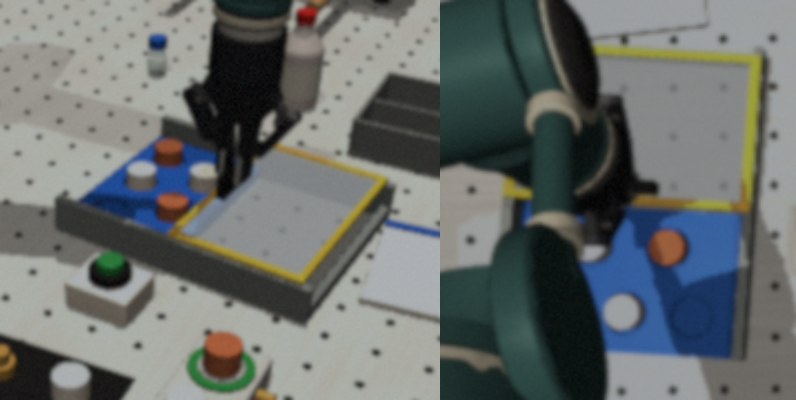

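Run:
```python
from h import *
r0=dict(np.load("top0.npz")); r=viewer.read_camera("top"); np.savez("t2.npz",**r)
for q in(r0,r):
    m=masks(q)["yellow"]; m[:,:190]=0;m[:,250:]=0;m[:125]=0;m[280:]=0
    ys,xs=np.nonzero(m); j=np.argmax(xs-ys); k=np.argmax(xs+ys)
    print((xs[j],ys[j]),loc(q,xs[j],ys[j],.047).round(4),(xs[k],ys[k]),loc(q,xs[k],ys[k],.047).round(4))
```

```text
(np.int64(238), np.int64(202)) [0.5853 0.0711] (np.int64(233), np.int64(273)) [0.439  0.0823]
(np.int64(243), np.int64(140)) [0.7175 0.0595] (np.int64(239), np.int64(209)) [0.5706 0.0691]
```

```bash
python3 -m jog '[[0,-4,0,0],[0,-4,0,0],[0,0,0,0],[0,0,0,0],[0,0,0,0]]' >/dev/null
python3 w.py .6066 .1804
python3 -m jog '[[0,0,0,0],[0,0,0,0],[0,0,0,0],[0,0,-10,0],[0,0,-40,0]]' 0.42 >/dev/null
python3 -m jog '[[0,0,-40,0],[0,0,-15,0],[0,0,0,0],[0,0,0,0],[0,0,0,0]]' >/dev/null
python3 w.py .476 .190
```

```text
tool shift [-0.2 13.9 -0.1] yaw 85.74 z 0.0716 tilt [-0.005 -0.001 -1.   ] t 7.85 F [-5.   1.8 -8.5] open 0.0112 gf 32.3
tool shift [  -0.2 -117.2    0.4] yaw 85.77 z 0.176 tilt [-0.004 -0.001 -1.   ] t 8.85 F [ 0.1  0.5 -0.4] open 0.0495 gf 0.0
```

```bash
python3 w.py .447 -.228
```

```text
tool shift [-419.2 -115.3    0.9] yaw 85.77 z 0.176 tilt [-0.004 -0.001 -1.   ] t 8.85 F [ 0.1  0.5 -0.4] open 0.0495 gf 0.0
```

```bash
python3 -m jog '[[-42,0,0,0],[-42,0,0,0],[-42,-10,0,0],[-42,-15,0,0],[-42,-20,0,0]]' >/dev/null
python3 -m jog '[[-42,-20,0,0],[-42,-20,0,0],[-42,-20,0,0],[-42,-10,0,0],[-41,0,0,0]]' >/dev/null
python3 w.py .447 -.228
python3 - <<'E'
from h import *
r=snap("top","t3"); np.savez("t3.npz",**r)
m=masks(r)
for z in(.029,.034): print(z); [print(*b) for b in blobs(r,m["brown"],z,60)]
w=m["white"].copy();k=np.zeros_like(w);k[215:275,150:225]=1;k[185:280,320:430]=1
print("white .034");[print(*b) for b in blobs(r,w&k,.034,60,260)]
h=cv2.cvtColor(r["img"],cv2.COLOR_BGR2HSV); bl=(h[...,0]>100)&(h[...,0]<125)&(h[...,1]>120); k[:]=0;k[200:290,110:250]=1
ys,xs=np.nonzero(bl&k); rc=cv2.minAreaRect(np.c_[xs,ys].astype(np.float32)); print(rc,[loc(r,*q,.016).round(4) for q in cv2.boxPoints(rc)])
s=snap("scene","s3")
c=np.hstack([cv2.resize(r["img"][125:290,110:250],(448,528)),cv2.resize(r["img"][170:290,310:440],(352,325))[:325,:] if 0 else cv2.resize(r["img"][125:290,300:440][:, :110],(352,528))]); cv2.imwrite("pics/t3c.png",c)
E
```

```text
tool shift [ 0.   1.3 -0. ] yaw 85.74 z 0.176 tilt [-0.004  0.002 -1.   ] t 9.85 F [ 1.1 -0.1 -0.1] open 0.0498 gf 0.0
0.029
[305.5 150.1] 180 (np.int32(15), np.int32(15)) [ 0.6981 -0.0739]
[413.1 198.8] 231 (np.int32(17), np.int32(17)) [ 0.5879 -0.3012]
[  2.2 217.6] 70 (np.int32(6), np.int32(14)) [0.563  0.5732]
[201.9 225.9] 176 (np.int32(15), np.int32(14)) [0.5379 0.1496]
[412.  227.1] 152 (np.int32(17), np.int32(15)) [ 0.5274 -0.2956]
[151.4 253.8] 188 (np.int32(16), np.int32(15)) [0.481  0.2559]
[381.6 266. ] 204 (np.int32(16), np.int32(17)) [ 0.4469 -0.2275]
[343.9 267.7] 233 (np.int32(17), np.int32(17)) [ 0.4447 -0.1483]
0.034
[305.5 150.1] 180 (np.int32(15), np.int32(15)) [ 0.6968 -0.0735]
[413.1 198.8] 231 (np.int32(17), np.int32(17)) [ 0.5873 -0.2994]
[  2.2 217.6] 70 (np.int32(6), np.int32(14)) [0.5625 0.5695]
[201.9 225.9] 176 (np.int32(15), np.int32(14)) [0.5376 0.1487]
[412.  227.1] 152 (np.int32(17), np.int32(15)) [ 0.5272 -0.2939]
[151.4 253.8] 188 (np.int32(16), np.int32(15)) [0.481  0.2542]
[381.6 266. ] 204 (np.int32(16), np.int32(17)) [ 0.4471 -0.2262]
[343.9 267.7] 233 (np.int32(17), np.int32(17)) [ 0.445  -0.1475]
white .034
[373.3 198.3] 158 (np.int32(15), np.int32(14)) [ 0.59   -0.2148]
[338.4 203.4] 162 (np.int32(14), np.int32(14)) [ 0.5803 -0.1403]
[165.8 224. ] 181 (np.int32(15), np.int32(15)) [0.5428 0.2247]
[379.1 234.3] 155 (np.int32(14), np.int32(14)) [ 0.5133 -0.2239]
[180.9 255.1] 187 (np.int32(15), np.int32(17)) [0.4773 0.1926]
[165.4 273.5] 73 (np.int32(41), np.int32(3)) [0.4398 0.2244]
((182.33270263671875, 240.17706298828125), (100.36666107177734, 64.43677520751953), 3.5763344764709473) [array([0.4491, 0.3046]), array([0.5868, 0.2988]), array([0.5694, 0.0821]), array([0.4321, 0.0915])]
```

View pics/t3c.png

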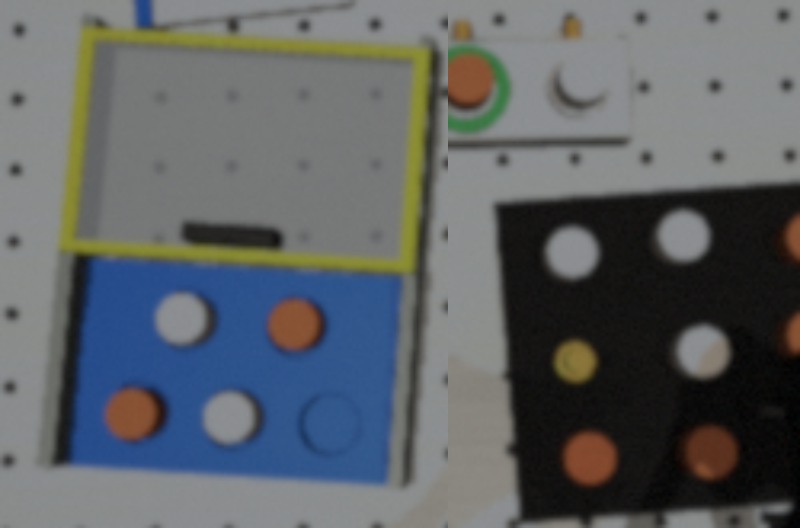

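```bash
python3 - <<'E'
from h import *
r=dict(np.load("t3.npz"))
print("w2",loc(r,110+330/3.2,125+424/3.2,.016).round(4))
g=cv2.cvtColor(r["img"],cv2.COLOR_BGR2GRAY); 
for z,(u0,v0,u1,v1) in dict(c=(110,200,250,285),m=(318,180,430,285)).items():
    c=cv2.resize(g[v0:v1,u0:u1],None,fx=6,fy=6,interpolation=cv2.INTER_CUBIC)
    for x,y,R in cv2.HoughCircles(c,cv2.HOUGH_GRADIENT_ALT,1.5,100,param1=60,param2=.7,minRadius=38,maxRadius=66)[0]:
        u,v=u0+(x+.5)/6-.5,v0+(y+.5)/6-.5; print(z,round(u,1),round(v,1),round(R/6,2),loc(r,u,v,.034 if z=='c' else .029).round(4),loc(r,u,v,.016).round(4))
E
python3 w.py .447 -.2275
```

```text
w2 [0.4707 0.1282]
c 166.3 224.1 8.11 [0.5427 0.2236] [0.544  0.2289]
c 180.8 255.1 8.01 [0.4772 0.1926] [0.477  0.1972]
c 201.1 226.6 7.88 [0.5361 0.1505] [0.5373 0.1541]
c 151.6 253.3 10.05 [0.4819 0.2538] [0.4819 0.2597]
m 382.1 265.8 8.33 [ 0.4473 -0.2286] [ 0.4466 -0.2321]
m 343.8 267.8 8.74 [ 0.4445 -0.1481] [ 0.4439 -0.1503]
m 372.8 198.1 7.92 [ 0.591  -0.2152] [ 0.5927 -0.2185]
m 379.3 234.6 8.35 [ 0.5129 -0.2257] [ 0.5133 -0.2292]
m 413.3 198.6 7.46 [ 0.5884 -0.3017] [ 0.5901 -0.3064]
m 338.1 203.6 8.41 [ 0.5805 -0.1405] [ 0.582  -0.1426]
m 413.3 229.8 8.88 [ 0.5217 -0.2982] [ 0.5223 -0.3029]
m 339.6 237.6 7.0 [ 0.508  -0.1413] [ 0.5084 -0.1434]
m 338.1 203.6 7.21 [ 0.5805 -0.1405] [ 0.582  -0.1426]
tool shift [ 3.5 -0.3 -0. ] yaw 85.49 z 0.1766 tilt [-0.002 -0.    -1.   ] t 9.95 F [-0.1  0.5 -0.7] open 0.0499 gf 0.0
```

```bash
python3 -m jog '[[2,0,30,0],[0,0,30,0],[0,0,20,0],[0,0,0,0],[0,0,0,0]]' >/dev/null
python3 w.py .4471 -.228;python3 w.py .4471 -.228
```

```text
tool shift [-3.7 -0.7 -0. ] yaw 85.8 z 0.0971 tilt [-0.003  0.002 -1.   ] t 10.45 F [0.  0.2 0.2] open 0.0493 gf 0.0
tool shift [-3.7 -0.7 -0. ] yaw 85.8 z 0.0971 tilt [-0.003  0.002 -1.   ] t 10.45 F [0.  0.2 0.2] open 0.0493 gf 0.0
```

```bash
python3 -m jog '[[0,0,0,0],[0,0,0,0],[0,0,0,0],[0,0,0,0],[0,0,0,0]]' >/dev/null
python3 w.py .4471 -.228
python3 -m jog '[[0,0,0,0],[0,0,0,0],[0,0,0,0],[0,0,0,0],[0,0,0,0]]' >/dev/null
python3 w.py .4471 -.228
```

```text
tool shift [-2.6 -1.9 -0. ] yaw 85.76 z 0.0988 tilt [ 0.001 -0.    -1.   ] t 10.95 F [0.3 0.2 0.3] open 0.0494 gf 0.0
tool shift [-2.7 -1.6  0. ] yaw 85.76 z 0.0982 tilt [-0.  0. -1.] t 11.45 F [ 0.6 -0.7  0.1] open 0.0497 gf 0.0
```

```bash
python3 -m jog '[[-2,-1,25,0],[-0.5,-0.5,25,0],[0,0,15,0],[0,0,5,0],[0,0,0,0]]' >/dev/null
python3 w.py .4471 -.228
python3 -m jog '[[0,0,0,0],[0,0,0,0],[0,0,0,0],[0,0,0,0],[0,0,0,0]]' 1 60 >/dev/null
python3 w.py .4471 -.228
python3 -m jog '[[0,0,-5,0],[0,0,-20,0],[0,0,-30,0],[0,0,-35,0],[0,0,0,0]]' >/dev/null
python3 w.py .471 .129
```

```text
tool shift [-0.5  0.5 -0. ] yaw 85.77 z 0.0276 tilt [-0.002  0.001 -1.   ] t 11.95 F [ 0.6 -0.5  0.2] open 0.0496 gf 0.0
tool shift [ 0.3 -1.3 -0. ] yaw 85.77 z 0.0295 tilt [ 0.002 -0.001 -1.   ] t 12.45 F [-0.4  0.8  6.1] open 0.0314 gf 60.0
tool shift [359.1  -6.   -1.5] yaw 85.77 z 0.1233 tilt [ 0.008 -0.005 -1.   ] t 12.95 F [ 1.  -0.   1.1] open 0.0313 gf 59.6
```

```bash
python3 -m jog '[[20,0,0,0],[40,-2,0,0],[45,-2,0,0],[45,-2,0,0],[45,0,0,0]]' >/dev/null
python3 -m jog '[[45,0,0,0],[45,0,0,0],[40,0,0,0],[24,0,0,0],[10,0,0,0]]' >/dev/null
python3 -m jog '[[0,0,30,0],[0,0,25,0],[0,0,0,0],[0,0,0,0],[0,0,0,0]]' >/dev/null
python3 w.py .471 .129
python3 - <<'E'
from h import *
r=snap("top","t4"); s=snap("scene","s4"); cv2.imwrite("pics/s4c.png",np.hstack([cv2.resize(s["img"][100:260,220:420],(450,400)),cv2.resize(r["img"][170:290,180:300],(340,400))]))
E
python3 w.py .471 .129
```

```text
tool shift [-1.2  2.4  0. ] yaw 85.73 z 0.0644 tilt [ 0.002  0.    -1.   ] t 14.45 F [-0.6  0.7 -0.4] open 0.0316 gf 59.7
tool shift [-1.5  2.   0. ] yaw 85.74 z 0.0648 tilt [ 0.003  0.001 -1.   ] t 14.55 F [ 0.6  0.5 -1.4] open 0.0315 gf 59.7
```

View pics/s4c.png

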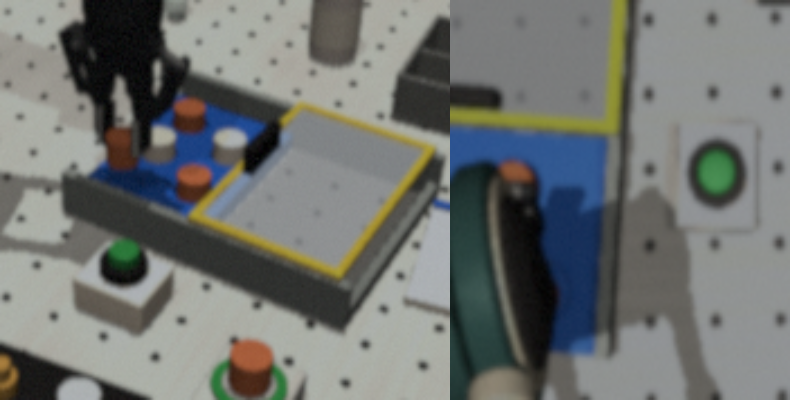

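```bash
python3 -m jog '[[-1.4,2.2,0,0],[0,0,10,0],[0,0,10,0],[0,0,6,0],[0,0,0,0]]' >/dev/null
python3 w.py .471 .129
python3 -m jog '[[0,0,2,0],[0,0,2,0],[0,0,0,0],[0,0,0,0],[0,0,0,0]]' >/dev/null
python3 w.py .471 .129
```

```text
tool shift [ 0.4  2.4 -0. ] yaw 85.77 z 0.0356 tilt [-0.003 -0.001 -1.   ] t 15.05 F [-0.2 -0.3 -1.8] open 0.0316 gf 60.8
tool shift [-0.   1.2 -0. ] yaw 85.78 z 0.0345 tilt [-0.001 -0.    -1.   ] t 15.55 F [-5.2 -0.9 10.4] open 0.0312 gf 62.2
```

```bash
python3 -m jog '[[0,0,-2,0],[0,0,0,0],[0,0,0,0],[0,0,0,0],[0,0,-15,0]]' 0.42 >/dev/null
python3 -m jog '[[0,0,-30,0],[0,0,-20,0],[0,0,0,0],[0,0,0,0],[0,0,0,0]]' >/dev/null
python3 w.py .4768 .192
```

```text
tool shift [63.6  3.3 -0. ] yaw 85.76 z 0.099 tilt [-0.002 -0.    -1.   ] t 16.55 F [ 0.8  0.1 -0.2] open 0.0497 gf 0.0
```

```bash
python3 -m jog '[[32,2,0,0],[31.5,1,0,0],[0,0,25,0],[0,0,0,0],[0,0,0,0]]' >/dev/null
python3 w.py .4768 .1924
python3 -m jog '[[0,0,20,0],[0,0,15,0],[0,0,5,0],[0,0,0,0],[0,0,0,0]]' >/dev/null
python3 w.py .4768 .1924
python3 -m jog '[[0,0,0,0],[0,0,0,0],[0,0,0,0],[0,0,0,0],[0,0,0,0]]' 1 60 >/dev/null
python3 w.py .4768 .1924
```

```text
tool shift [ 1.   1.1 -0. ] yaw 85.78 z 0.0735 tilt [-0.005 -0.002 -1.   ] t 17.05 F [-0.1 -0.4 -0.1] open 0.0494 gf 0.0
tool shift [ 0.2 -1.3 -0. ] yaw 85.74 z 0.0361 tilt [ 0.001  0.    -1.   ] t 17.55 F [ 0.1 -0.4  0.3] open 0.0495 gf 0.0
tool shift [-0.2 -1.7 -0. ] yaw 85.77 z 0.0368 tilt [ 0.002  0.    -1.   ] t 18.05 F [-0.5 -1.1  6.2] open 0.0313 gf 59.1
```

```bash
python3 -m jog '[[0,0,-5,0],[0,0,-20,0],[0,0,-30,0],[0,0,-30,0],[0,0,0,0]]' >/dev/null
python3 w.py .447 -.228
python3 -m jog '[[-20,0,0,0],[-40,0,0,0],[-45,0,0,0],[-45,0,0,0],[-45,0,0,0]]' >/dev/null
python3 -m jog '[[-45,0,0,0],[-45,0,0,0],[-45,0,0,0],[-45,0,0,0],[-35,0,0,0]]' >/dev/null
python3 -m jog '[[0,0,20,0],[0,0,20,0],[0,0,0,0],[0,0,0,0],[0,0,0,0]]' >/dev/null
python3 w.py .447 -.228
```

```text
tool shift [-422.8   -2.9   -1.6] yaw 85.77 z 0.1253 tilt [ 0.009  0.003 -1.   ] t 18.55 F [ 1.6  0.4 -0.5] open 0.0314 gf 59.6
tool shift [-11.4   0.    0. ] yaw 85.8 z 0.081 tilt [ 0.001 -0.001 -1.   ] t 20.05 F [-1.  -0.1 -1.5] open 0.0312 gf 59.6
```

```bash
python3 -m jog '[[-11,0,20,0],[0,0,15,0],[0,0,8,0],[0,0,3,0],[0,0,0,0]]' >/dev/null
python3 w.py .447 -.228
python3 -m jog '[[0,0,2,0],[0,0,0,0],[0,0,0,0],[0,0,0,0],[0,0,0,0]]' >/dev/null
python3 w.py .447 -.228
```

```text
tool shift [-0.5  0.3  0. ] yaw 85.8 z 0.0345 tilt [ 0. -0. -1.] t 20.55 F [-0.5  0.3 -0.3] open 0.0314 gf 59.6
tool shift [-0.2  0.4  0. ] yaw 85.77 z 0.0325 tilt [ 0. -0. -1.] t 21.05 F [-0.2 -0.1 -1.1] open 0.0313 gf 59.6
```

Nearly touching; lower slightly, release, rise, and look at the mat.

```bash
python3 -m jog '[[0,0,1.5,0],[0,0,0,0],[0,0,0,0],[0,0,0,0],[0,0,0,0]]' >/dev/null
python3 w.py .447 -.228
python3 -m jog '[[0,0,0,0],[0,0,0,0],[0,0,0,0],[0,0,-10,0],[0,0,-30,0]]' 0.42 >/dev/null
python3 -m jog '[[0,0,-30,0],[0,0,-20,0],[0,0,0,0],[0,0,0,0],[0,0,0,0]]' >/dev/null
cat > det.py <<'E'
from h import *
import sys
r=snap("top",sys.argv[1]); g=cv2.cvtColor(r["img"],cv2.COLOR_BGR2GRAY); hs=cv2.cvtColor(r["img"],cv2.COLOR_BGR2HSV)
for z,(u0,v0,u1,v1) in dict(c=(110,200,250,285),m=(308,172,440,295)).items():
    c=cv2.resize(g[v0:v1,u0:u1],None,fx=6,fy=6,interpolation=cv2.INTER_CUBIC)
    C=cv2.HoughCircles(c,cv2.HOUGH_GRADIENT_ALT,1.5,80,param1=60,param2=.65,minRadius=38,maxRadius=62)
    for x,y,R in (C[0] if C is not None else []):
        u,v=u0+(x+.5)/6-.5,v0+(y+.5)/6-.5; q=hs[int(v)-2:int(v)+3,int(u)-2:int(u)+3].reshape(-1,3).mean(0)
        print(z,round(u,1),round(v,1),round(R/6,1),loc(r,u,v,.034 if z=='c' else .029).round(4),"brown" if q[1]>110 and q[0]<14 else "white" if q[1]<70 else "other")
m=masks(r)["brown"]; m[:170]=0
for b in blobs(r,m,.029,60): print("B",*b)
E
python3 det.py t5; python3 w.py .5222 -.2984
```

```text
tool shift [-0.1  0.3  0. ] yaw 85.77 z 0.0318 tilt [ 0. -0. -1.] t 21.55 F [-2.3  1.2  6.6] open 0.0314 gf 60.4
c 165.6 224.1 8.3 [0.5427 0.2252] white
m 373.1 198.3 8.3 [ 0.5905 -0.2157] white
m 338.3 203.8 8.9 [ 0.5799 -0.141 ] white
m 413.1 198.3 8.2 [ 0.589  -0.3012] brown
m 354.3 262.6 8.5 [ 0.4551 -0.1705] brown
m 379.1 234.1 7.9 [ 0.5139 -0.2252] white
m 381.3 265.8 7.5 [ 0.4473 -0.227 ] white
m 339.3 237.3 7.0 [ 0.5086 -0.1408] other
B [413.1 198.8] 230 (np.int32(17), np.int32(17)) [ 0.588  -0.3013]
B [  2.2 217.6] 70 (np.int32(6), np.int32(14)) [0.563  0.5732]
B [201.9 225.9] 177 (np.int32(15), np.int32(15)) [0.5378 0.1496]
B [413.8 226.8] 151 (np.int32(18), np.int32(12)) [ 0.5281 -0.2996]
B [151.3 253.8] 187 (np.int32(16), np.int32(15)) [0.481 0.256]
B [212.1 257.8] 184 (np.int32(16), np.int32(15)) [0.4703 0.1281]
B [354.  262.6] 236 (np.int32(17), np.int32(18)) [ 0.455  -0.1698]
tool shift [-65.5  81.9  -0.3] yaw 85.77 z 0.1194 tilt [-0.002  0.001 -1.   ] t 22.6 F [-0.7 -0.3 -0.9] open 0.0491 gf 0.0
```

The nudged brown is now at (354,263), about (0.455,-0.170). The others are unchanged. Next I'll pick the brown at (0.522,-0.298).

```bash
python3 -m jog '[[-35,40,0,0],[-30.5,41,0,0],[0,0,25,0],[0,0,25,0],[0,0,0,0]]' >/dev/null
python3 -m jog '[[0,0,0,0],[0,0,0,0],[0,0,0,0],[0,0,0,0],[0,0,0,0]]' >/dev/null
python3 w.py .5222 -.2984; python3 det.py t6 | grep -v c
```

```text
tool shift [-2.   2.5  0. ] yaw 85.77 z 0.0719 tilt [ 0.002 -0.001 -1.   ] t 23.6 F [ 0.3 -0.  -0.9] open 0.0499 gf 0.0
m 372.8 198.1 9.0 [ 0.591  -0.2152] white
m 413.6 229.6 8.2 [ 0.5222 -0.2988] brown
m 338.3 203.6 7.5 [ 0.5804 -0.141 ] white
m 354.3 262.6 9.1 [ 0.4551 -0.1705] brown
m 354.3 262.6 7.5 [ 0.4551 -0.1705] brown
m 372.8 198.1 7.5 [ 0.591  -0.2152] white
B [412.8 198.4] 207 (np.int32(16), np.int32(16)) [ 0.5888 -0.3006]
B [  2.2 217.6] 70 (np.int32(6), np.int32(14)) [0.563  0.5732]
B [202.  225.8] 177 (np.int32(15), np.int32(15)) [0.538  0.1496]
B [413.4 229.4] 195 (np.int32(16), np.int32(16)) [ 0.5225 -0.2985]
B [151.3 253.8] 186 (np.int32(16), np.int32(15)) [0.481 0.256]
B [212.1 257.9] 182 (np.int32(16), np.int32(15)) [0.4702 0.1283]
B [353.9 262.7] 235 (np.int32(17), np.int32(18)) [ 0.4549 -0.1697]
```

```bash
python3 -m jog '[[-2,2.4,10,0],[0,0,20,0],[0,0,9,0],[0,0,5,0],[0,0,0,0]]' >/dev/null
python3 w.py .5222 -.2984
python3 -m jog '[[0,0,0,0],[0,0,0,0],[0,0,0,0],[0,0,0,0],[0,0,0,0]]' 1 60 >/dev/null
python3 w.py .5222 -.2984
python3 -m jog '[[0,0,-5,0],[0,0,-20,0],[0,0,-30,0],[0,0,-35,0],[0,0,0,0]]' >/dev/null
python3 w.py .4766 .1922
```

```text
tool shift [-0.6  1.4 -0. ] yaw 85.77 z 0.0255 tilt [-0.002  0.001 -1.   ] t 24.15 F [-0.2 -0.  -0.1] open 0.0495 gf 0.0
tool shift [ 0.1  0.  -0. ] yaw 85.77 z 0.0275 tilt [ 0.001 -0.001 -1.   ] t 24.65 F [0.3 0.4 2.5] open 0.0317 gf 59.6
tool shift [487.6 -84.6  -3. ] yaw 85.77 z 0.1227 tilt [ 0.008 -0.005 -1.   ] t 25.15 F [ 0.6 -0.6  0.8] open 0.032 gf 59.6
```

```bash
python3 -m jog '[[25,-5,0,0],[40,-10,0,0],[45,-10,0,0],[45,-10,0,0],[45,-10,0,0]]' >/dev/null
python3 -m jog '[[45,-10,0,0],[45,-10,0,0],[45,-10,0,0],[45,-5,0,0],[45,-4,0,0]]' >/dev/null
python3 -m jog '[[35,0,0,0],[27,0,0,0],[0,0,25,0],[0,0,25,0],[0,0,0,0]]' >/dev/null
python3 -m jog '[[0,0,0,0],[0,0,0,0],[0,0,0,0],[0,0,0,0],[0,0,0,0]]' >/dev/null
python3 w.py .4766 .1922
```

```text
tool shift [-1.4  2.3  0. ] yaw 85.75 z 0.0676 tilt [ 0.001  0.001 -1.   ] t 27.15 F [ 0.6 -0.1 -0.4] open 0.0318 gf 59.7
```

```bash
python3 -m jog '[[-1.4,2,0,0],[0,0,15,0],[0,0,10,0],[0,0,5,0],[0,0,0,0]]' >/dev/null
python3 w.py .4766 .1922
python3 -m jog '[[0,0,3,0],[0,0,2,0],[0,0,0,0],[0,0,0,0],[0,0,0,0]]' >/dev/null
python3 w.py .4766 .1922
```

```text
tool shift [ 0.5  1.8 -0. ] yaw 85.77 z 0.0356 tilt [-0.002 -0.001 -1.   ] t 27.65 F [ 0.1  0.4 -1.2] open 0.0317 gf 59.7
tool shift [-0.1  0.6  0. ] yaw 85.77 z 0.0325 tilt [ 0.001  0.    -1.   ] t 28.15 F [-2.4 -1.1  6. ] open 0.0321 gf 60.3
```

```bash
python3 -m jog '[[0,0,-2,0],[0,0,0,0],[0,0,0,0],[0,0,0,0],[0,0,-15,0]]' 0.42 >/dev/null
python3 -m jog '[[0,0,-30,0],[0,0,-30,0],[0,0,-10,0],[0,0,0,8],[0,0,0,8]]' >/dev/null
python3 -m jog '[[0,0,0,8.5],[0,0,0,8.5],[0,0,0,8.5],[0,0,0,8.5],[0,0,0,8.5]]' >/dev/null
python3 -m jog '[[0,0,0,8.5],[0,0,0,8.5],[0,0,0,8.5],[0,0,0,6],[0,0,0,0]]' >/dev/null
python3 -m jog '[[0,0,0,0],[0,0,0,0],[0,0,0,0],[0,0,0,0],[0,0,0,0]]' >/dev/null
python3 w.py .5427 .2234
```

```text
tool shift [ 64.5 -36.    0. ] yaw -4.21 z 0.1188 tilt [ 0.  0. -1.] t 30.65 F [ 1.4 -0.4  0.1] open 0.0497 gf 0.0
```

```bash
python3 -m jog '[[32,-18,0,0],[32,-18,0,0],[0,0,20,0],[0,0,20,0],[0,0,0,0]]' >/dev/null
python3 -m jog '[[0,0,0,0],[0,0,0,0],[0,0,0,0],[0,0,0,0],[0,0,0,0]]' >/dev/null
python3 w.py .5427 .2234
```

```text
tool shift [0.2 0.  0. ] yaw -4.23 z 0.0796 tilt [ 0.001  0.    -1.   ] t 31.65 F [-0.   0.1  0.1] open 0.0496 gf 0.0
```

```bash
python3 -m jog '[[0,0,20,0],[0,0,15,0],[0,0,8,0],[0,0,0,0],[0,0,0,0]]' >/dev/null
python3 w.py .5427 .2234
python3 -m jog '[[0,0,0,0],[0,0,0,0],[0,0,0,0],[0,0,0,0],[0,0,0,0]]' 1 60 >/dev/null
python3 w.py .5427 .2234
python3 -m jog '[[0,0,-5,0],[0,0,-20,0],[0,0,-30,0],[0,0,-35,0],[0,0,0,0]]' >/dev/null
python3 w.py .5222 -.2984
```

```text
tool shift [ 0.6 -0.1 -0. ] yaw -4.23 z 0.0356 tilt [-0.001 -0.    -1.   ] t 32.15 F [ 0.7 -0.1  0.3] open 0.0496 gf 0.0
tool shift [-0.4  0.3 -0. ] yaw -4.23 z 0.0369 tilt [ 0.002  0.001 -1.   ] t 32.65 F [0.1 0.6 5.7] open 0.0312 gf 59.8
tool shift [ 15.3 523.4  -1.9] yaw -4.23 z 0.1312 tilt [ 0.009  0.003 -1.   ] t 33.15 F [0.7 0.8 0.6] open 0.0308 gf 60.5
```

```bash
python3 -m jog '[[0,25,0,0],[0,42,0,0],[2,45,0,0],[2,45,0,0],[2,45,0,0]]' >/dev/null
python3 -m jog '[[2,45,0,0],[2,45,0,0],[2,45,0,0],[2,45,0,0],[2,45,0,0]]' >/dev/null
python3 -m jog '[[1,45,0,0],[0,35,0,0],[0,15,0,0],[0,0,30,0],[0,0,20,0]]' >/dev/null
python3 -m jog '[[0,0,0,0],[0,0,0,0],[0,0,0,0],[0,0,0,0],[0,0,0,0]]' >/dev/null
python3 w.py .5222 -.2984; python3 det.py t7
```

```text
tool shift [ 0.7 -0.4  0. ] yaw -4.21 z 0.0771 tilt [ 0.002 -0.001 -1.   ] t 35.15 F [ 0.4  0.7 -0.9] open 0.0315 gf 60.5
c 201.6 226.3 7.5 [0.5366 0.1494] brown
m 373.1 198.1 7.9 [ 0.591  -0.2157] white
m 338.6 203.3 8.9 [ 0.581  -0.1416] white
m 353.8 262.3 8.5 [ 0.4556 -0.1695] brown
m 381.1 266.3 9.1 [ 0.4463 -0.2264] white
m 420.6 263.3 7.4 [ 0.451  -0.3098] white
m 379.3 234.6 7.6 [ 0.5129 -0.2257] white
m 338.6 203.3 7.3 [ 0.581  -0.1416] white
B [412.9 198.4] 205 (np.int32(16), np.int32(16)) [ 0.5888 -0.3007]
B [  2.2 217.6] 70 (np.int32(6), np.int32(14)) [0.563  0.5732]
B [201.9 225.9] 177 (np.int32(16), np.int32(14)) [0.5379 0.1497]
B [151.4 253.8] 188 (np.int32(16), np.int32(15)) [0.481  0.2559]
B [182.4 255.4] 191 (np.int32(16), np.int32(14)) [0.4764 0.1907]
B [212.1 257.8] 184 (np.int32(16), np.int32(15)) [0.4703 0.1281]
B [353.9 262.6] 237 (np.int32(17), np.int32(18)) [ 0.455  -0.1697]
```

```bash
python3 -m jog '[[0,0,18,0],[0,0,15,0],[0,0,9,0],[0,0,4,0],[0,0,0,0]]' >/dev/null
python3 w.py .5222 -.2984
python3 -m jog '[[0,0,0.5,0],[0,0,0,0],[0,0,0,0],[0,0,0,0],[0,0,0,0]]' 0.42 >/dev/null
python3 w.py .5222 -.2984
python3 -m jog '[[0,0,-10,0],[0,0,-30,0],[0,0,-30,0],[30,0,0,0],[36,-2,0,0]]' >/dev/null
python3 -m jog '[[0,0,0,0],[0,0,0,0],[0,0,0,0],[0,0,0,0],[0,0,0,0]]' >/dev/null
python3 w.py .5884 -.3012; python3 det.py t8|grep m
```

```text
tool shift [ 2.4  0.3 -0. ] yaw -4.23 z 0.0319 tilt [-0.003  0.002 -1.   ] t 35.7 F [-7.2  4.6 18.2] open 0.0313 gf 62.5
tool shift [ 1.7 -0.2 -0. ] yaw -4.24 z 0.0289 tilt [-0.  0. -1.] t 36.2 F [-0.6  0.4 -0.3] open 0.0495 gf 0.0
tool shift [ 2.8 -0.3 -0. ] yaw -4.26 z 0.0991 tilt [-0.001  0.    -1.   ] t 37.2 F [ 0.3 -0.5  0. ] open 0.0492 gf 0.0
m 420.8 263.6 8.6 [ 0.4505 -0.3103] white
m 381.1 266.1 9.0 [ 0.4468 -0.2265] white
m 379.1 234.1 8.7 [ 0.5139 -0.2252] white
m 373.1 198.1 7.9 [ 0.591  -0.2157] white
m 338.6 203.6 7.6 [ 0.5804 -0.1416] white
m 339.1 237.8 7.3 [ 0.5075 -0.1402] other
m 381.1 266.1 7.2 [ 0.4468 -0.2265] white
m 413.8 199.8 7.5 [ 0.5857 -0.3026] other
```

```bash
python3 -m jog '[[2.5,0,20,0],[0,0,25,0],[0,0,18,0],[0,0,8,0],[0,0,0,0]]' >/dev/null
python3 w.py .5884 -.3010
python3 -m jog '[[0,0,0,0],[0,0,0,0],[0,0,0,0],[0,0,0,0],[0,0,0,0]]' 1 60 >/dev/null
python3 w.py .5884 -.3010
python3 -m jog '[[0,0,-5,0],[0,0,-20,0],[0,0,-30,0],[0,0,-40,0],[0,0,-10,0]]' >/dev/null
python3 -m jog '[[0,0,0,0],[0,0,0,0],[0,0,0,0],[0,0,0,0],[0,0,0,0]]' >/dev/null
python3 w.py .5427 .2234
```

```text
tool shift [ 0.8  0.1 -0. ] yaw -4.24 z 0.0264 tilt [-0.003  0.002 -1.   ] t 37.75 F [-0.4  0.1 -0.8] open 0.0494 gf 0.0
tool shift [-1.5 -0.9 -0. ] yaw -4.23 z 0.0294 tilt [ 0.002 -0.001 -1.   ] t 38.25 F [-0.2 -0.1  2.6] open 0.0314 gf 59.7
tool shift [ -84.1 -519.7    0.8] yaw -4.23 z 0.1315 tilt [-0.002  0.001 -1.   ] t 39.25 F [ 0.3  0.3 -2.2] open 0.0315 gf 59.6
```

```bash
python3 -m jog '[[-5,-25,0,0],[-10,-42,0,0],[-10,-45,0,0],[-10,-45,0,0],[-10,-45,0,0]]' >/dev/null
python3 -m jog '[[-10,-45,0,0],[-10,-45,0,0],[-10,-45,0,0],[-5,-45,0,0],[-4,-45,0,0]]' >/dev/null
python3 -m jog '[[0,-45,0,0],[0,-35,0,0],[0,-13,0,0],[0,0,30,0],[0,0,30,0]]' >/dev/null
python3 -m jog '[[0,0,0,0],[0,0,0,0],[0,0,0,0],[0,0,0,0],[0,0,0,0]]' >/dev/null
python3 w.py .5425 .2236
```

```text
tool shift [-2.3 -0.  -0. ] yaw -4.25 z 0.075 tilt [ 0.003  0.001 -1.   ] t 41.25 F [-0.3  0.5 -1.3] open 0.0315 gf 59.8
```

```bash
python3 -m jog '[[-2,0,10,0],[0,0,15,0],[0,0,8,0],[0,0,4,0],[0,0,0,0]]' >/dev/null
python3 w.py .5425 .2236
python3 -m jog '[[0,0,2,0],[0,0,1.5,0],[0,0,0,0],[0,0,0,0],[0,0,0,0]]' >/dev/null
python3 w.py .5425 .2236
```

```text
tool shift [ 1.3 -0.4 -0. ] yaw -4.23 z 0.0349 tilt [-0.001 -0.    -1.   ] t 41.75 F [ 2.  -0.1 -2.4] open 0.0314 gf 59.8
tool shift [ 1.  -0.3 -0. ] yaw -4.23 z 0.0343 tilt [-0.001 -0.    -1.   ] t 42.25 F [-2.7 -1.3  9.5] open 0.0313 gf 61.1
```

Seated. Release, rise and turn back 90° towards the grip bar, then check the wells with the arm out of the way.

```bash
python3 -m jog '[[0,0,-2,0],[0,0,0,0],[0,0,0,0],[0,0,0,0],[0,0,-15,0]]' 0.42 >/dev/null
python3 -m jog '[[0,0,-30,0],[0,0,-35,0],[0,0,-35,0],[0,20,-20,0],[0,45,0,0]]' >/dev/null
python3 -m jog '[[0,45,0,-8.5],[45,0,0,-8.5],[45,0,0,-8.5],[0,0,0,-8.5],[0,0,0,-8.5]]' >/dev/null
python3 -m jog '[[0,0,0,-8.5],[0,0,0,-8.5],[0,0,0,-8.5],[0,0,0,-8.5],[0,0,0,-8.5]]' >/dev/null
python3 -m jog '[[0,0,0,-5],[-45,0,0,0],[-45,0,0,0],[-45,0,0,0],[-45,0,0,0]]' 0.5 >/dev/null
python3 w.py .5935 .1815
python3 det.py t9
python3 - <<'E'
from h import *
r=snap("top","t9b"); s=snap("scene","s9"); cv2.imwrite("pics/c9.png",np.hstack([cv2.resize(s["img"][100:260,220:420],(400,400)),cv2.resize(r["img"][125:290,105:265],(400,400))]))
E
```

```text
tool shift [ 2.326e+02 -3.290e+01 -1.000e-01] yaw 85.55 z 0.171 tilt [ 0.001 -0.    -1.   ] t 44.75 F [ 0.6 -0.3 -0.5] open 0.0427 gf 0.0
c 149.6 254.1 8.2 [0.4804 0.2579] brown
c 167.8 224.8 9.4 [0.541  0.2205] brown
c 167.8 224.8 7.4 [0.541  0.2205] brown
m 413.1 231.1 7.9 [ 0.519  -0.2975] white
m 353.6 262.1 8.1 [ 0.4561 -0.169 ] brown
m 338.3 203.6 7.4 [ 0.5804 -0.141 ] white
m 420.6 263.3 7.5 [ 0.451  -0.3098] white
B [  2.6 217.8] 82 (np.int32(7), np.int32(14)) [0.5624 0.5722]
B [167.5 225.3] 184 (np.int32(16), np.int32(14)) [0.5404 0.2227]
B [202.  225.9] 174 (np.int32(15), np.int32(14)) [0.5379 0.1496]
B [151.6 253.8] 191 (np.int32(16), np.int32(15)) [0.481  0.2554]
B [182.4 255.4] 191 (np.int32(16), np.int32(14)) [0.4764 0.1907]
B [212.  257.8] 182 (np.int32(15), np.int32(15)) [0.4703 0.1283]
B [354. 261.] 207 (np.int32(18), np.int32(14)) [ 0.4584 -0.17  ]
```

View pics/c9.png

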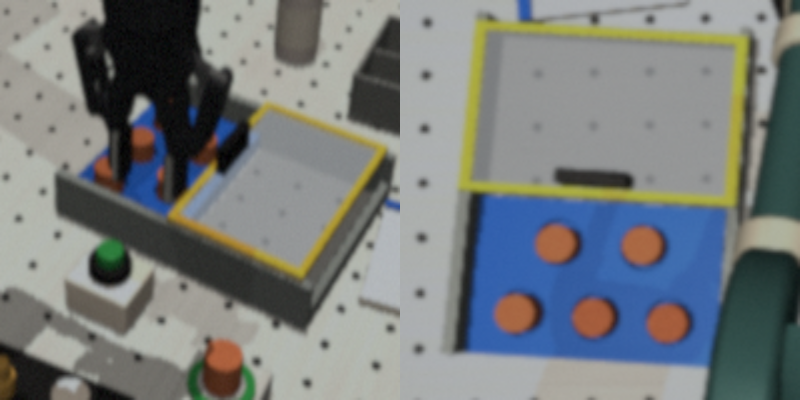

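All five wells now hold brown pucks: (555,243), (642,245), (516,314), (594,318) and (668,323) in the right panel. Next I'll shut the cover.

```bash
python3 -m jog '[[45,-7,0,0],[45,-7,0,0],[45,-7,0,0],[45,-7,0,0],[45,-5,0,0]]' >/dev/null
python3 -m jog '[[7.5,0,20,0],[0,0,20,0],[0,0,0,0],[0,0,0,0],[0,0,0,0]]' >/dev/null
python3 -m jog '[[0,0,0,0],[0,0,0,0],[0,0,0,0],[0,0,0,0],[0,0,0,0]]' >/dev/null
python3 w.py .5935 .1815
```

```text
tool shift [-1.2 -0.1 -0. ] yaw 85.49 z 0.1299 tilt [ 0.  0. -1.] t 46.4 F [-1.  -0.5  0. ] open 0.0427 gf 0.0
```

```bash
python3 -m jog '[[-1,0,20,0],[0,0,20,0],[0,0,15,0],[0,0,4,0],[0,0,0,0]]' >/dev/null
python3 w.py .5935 .1815
python3 -m jog '[[0,0,0,0],[0,0,0,0],[0,0,0,0],[0,0,0,0],[0,0,0,0]]' 1 40 >/dev/null
python3 w.py .5935 .1815
python3 -m jog '[[0,-10,0,0],[0,-15,0,0],[0,-20,0,0],[0,-20,0,0],[0,-20,0,0]]' >/dev/null
python3 w.py .449 .192
python3 -m jog '[[0,-20,0,0],[0,-15,0,0],[0,-10,0,0],[0,-5,0,0],[0,0,0,0]]' >/dev/null
python3 w.py .449 .192
```

```text
tool shift [-0.1  0.6 -0. ] yaw 85.51 z 0.0698 tilt [-0.002 -0.001 -1.   ] t 46.9 F [0.5 0.4 0.4] open 0.043 gf 0.0
tool shift [-0.7  0.8 -0. ] yaw 85.5 z 0.0721 tilt [-0.002  0.    -1.   ] t 47.4 F [-5.1  0.8  5.2] open 0.0112 gf 40.2
tool shift [ -1.5 -60.5  -0.2] yaw 85.51 z 0.0721 tilt [ 0.004  0.001 -1.   ] t 47.9 F [2.3 0.2 1.8] open 0.0111 gf 40.7
tool shift [-1.5 -9.9 -0. ] yaw 85.53 z 0.072 tilt [ 0.001  0.001 -1.   ] t 48.4 F [-0.7 -0.5  7.8] open 0.0109 gf 41.5
```

Travel so far is about 135 mm. Continue to the stop in small steps.

```bash
python3 -m jog '[[0,-3,0,0],[0,-3,0,0],[0,-2,0,0],[0,0,0,0],[0,0,0,0]]' >/dev/null
python3 w.py .449 .192
python3 -m jog '[[0,-2,0,0],[0,-2,0,0],[0,-1,0,0],[0,0,0,0],[0,0,0,0]]' >/dev/null
python3 w.py .449 .192
```

```text
tool shift [-1.5 -2.8 -0. ] yaw 85.51 z 0.072 tilt [ 0.002  0.001 -1.   ] t 48.9 F [-0.8 -1.   6.9] open 0.0108 gf 41.5
tool shift [-1.6  1.1  0. ] yaw 85.53 z 0.072 tilt [ 0.004  0.001 -1.   ] t 49.4 F [ 4.5 -2.8  6.5] open 0.0107 gf 41.3
```

```bash
python3 -m jog '[[0,-3,0,0],[0,-2,0,0],[0,0,0,0],[0,0,0,0],[0,0,0,0]]' >/dev/null
python3 w.py .449 .192
```

```text
tool shift [-1.6  1.3  0. ] yaw 85.57 z 0.0721 tilt [ 0.014  0.001 -1.   ] t 49.9 F [19.7 -6.1 -8. ] open 0.0108 gf 39.7
```

```bash
python3 -m jog '[[0,2,0,0],[0,3,0,0],[0,0,0,0],[0,0,0,0],[0,0,0,0]]' >/dev/null
python3 w.py .449 .192
python3 -m jog '[[0,0,0,0],[0,0,0,0],[0,0,0,0],[0,0,-10,0],[0,0,-40,0]]' 0.5 >/dev/null
python3 -m jog '[[0,0,-20,0],[-40,0,0,0],[-40,0,0,0],[-40,0,0,0],[-40,0,0,0]]' 1 40 >/dev/null
python3 - <<'E'
from h import *
r=snap("top","t10"); s=snap("scene","s10"); np.savez("t10.npz",**r)
m=masks(r)["green"]; m[:190]=0; print([ (b[0],loc(r,*b[0],.052).round(4)) for b in blobs(r,m,.052,60)])
m=masks(s)["green"]; print([ (b[0],b[1],loc(s,*b[0],.05).round(4)) for b in blobs(s,m,.052,60,900)])
y=masks(r)["yellow"]; y[:,:110]=0;y[:,250:]=0;y[:180]=0;y[285:]=0; ys,xs=np.nonzero(y); 
for k in(np.argmax(-xs-ys),np.argmax(ys-xs),np.argmax(xs-ys),np.argmax(xs+ys)): print((xs[k],ys[k]),loc(r,xs[k],ys[k],.047).round(4))
cv2.imwrite("pics/c10.png",np.hstack([cv2.resize(s["img"][100:260,220:420],(400,400)),cv2.resize(r["img"][125:290,105:305],(400,400))]))
E
python3 w.py .5425 -.0039
```

```text
tool shift [-1.6  1.1  0. ] yaw 85.51 z 0.072 tilt [ 0.004  0.001 -1.   ] t 50.4 F [ 4.5 -1.9  6.2] open 0.0109 gf 41.8
[(array([273.7, 221. ]), array([ 0.5439, -0.0028]))]
[(array([274.9, 200.1]), np.int32(100), array([ 0.545 , -0.0036])), (array([329.9, 256.8]), np.int32(187), array([ 0.703, -0.1  ]))]
(np.int64(130), np.int64(201)) [0.5913 0.2961]
(np.int64(122), np.int64(272)) [0.445  0.3094]
(np.int64(238), np.int64(208)) [0.5727 0.0711]
(np.int64(235), np.int64(262)) [0.4613 0.0781]
tool shift [-25.2 112.1   0. ] yaw 85.25 z 0.1412 tilt [-0.    -0.001 -1.   ] t 51.5 F [ 0.   0.8 -0.9] open -0.0003 gf 0.0
```

View pics/c10.png

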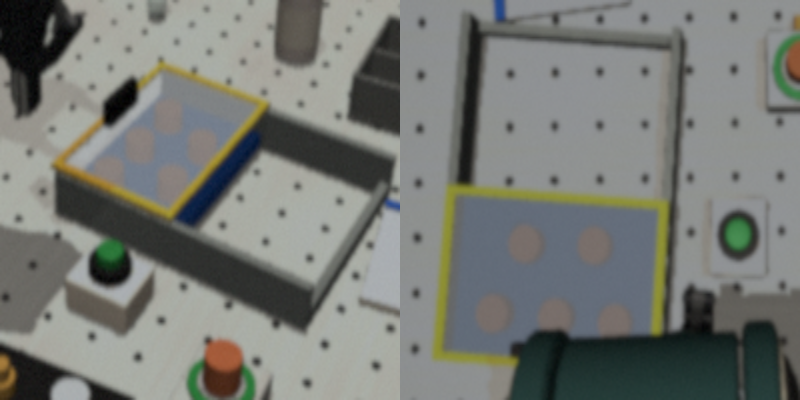

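The cover is shut over five browns, flush with the near rail ends. The button is at top px (273.7,221), about (0.544,-0.003).

```bash
python3 -m jog '[[-12,40,0,0],[-12,40,0,0],[0,30,0,0],[0,3,25,0],[0,0,20,0]]' >/dev/null
python3 -m jog '[[0,0,0,0],[0,0,0,0],[0,0,0,0],[0,0,0,0],[0,0,0,0]]' >/dev/null
python3 w.py .5439 -.0030
```

```text
tool shift [-4.3 -0.8 -0. ] yaw 85.52 z 0.097 tilt [ 0.002 -0.    -1.   ] t 52.5 F [-0.2  0.1 -0. ] open 0.0 gf 0.0
```

```bash
python3 -m jog '[[-4,-1,10,0],[0,0,10,0],[0,0,8,0],[0,0,4,0],[0,0,0,0]]' >/dev/null
python3 w.py .5439 -.0030
python3 -m jog '[[0,0,2,0],[0,0,2,0],[0,0,1,0],[0,0,0,0],[0,0,0,0]]' >/dev/null
python3 w.py .5439 -.0030
```

```text
tool shift [ 0.   1.8 -0. ] yaw 85.51 z 0.0628 tilt [-0.002 -0.    -1.   ] t 53.0 F [-3.1 -0.4  3.8] open 0.0004 gf 1.6
tool shift [-0.1  1.2 -0. ] yaw 85.52 z 0.06 tilt [-0.001 -0.    -1.   ] t 53.5 F [-6.1  0.1 12.2] open 0.0002 gf 5.5
```

```bash
python3 -m jog '[[0,0,2,0],[0,0,1,0],[0,0,0,0],[0,0,0,0],[0,0,0,0]]' >/dev/null
python3 w.py .5439 -.0030
python3 -m jog '[[0,0,-10,0],[0,0,-20,0],[0,0,-40,0],[0,0,-40,0],[0,0,-10,0]]' >/dev/null
python3 -m jog '[[-40,0,-10,0],[-40,0,0,0],[-40,-20,0,0],[0,0,0,0],[0,0,0,0]]' >/dev/null
python3 -m jog '[[0,0,0,0],[0,0,0,0],[0,0,0,0],[0,0,0,0],[0,0,0,0]]'
python3 - <<'E'
from h import *
r=snap("top","t11"); s=snap("scene","s11")
cv2.imwrite("pics/c11.png",np.hstack([cv2.resize(s["img"],(440,330)),cv2.resize(r["img"][125:290,105:285],(360,330))]))
E
```

```text
tool shift [-0.1  1.1 -0. ] yaw 85.53 z 0.0596 tilt [-0.001 -0.    -1.   ] t 54.0 F [-13.3  -0.6  28.4] open -0.0002 gf 14.5
time: 55.5
tool_pos: [0.5139, -0.1203, 0.1858]
ee_rot: [2.306, 2.134, 0.0]
force: [-0.4, 0.6, 0.0]
opening: -0.0
grasp_force: 0.0
```

View pics/c11.png

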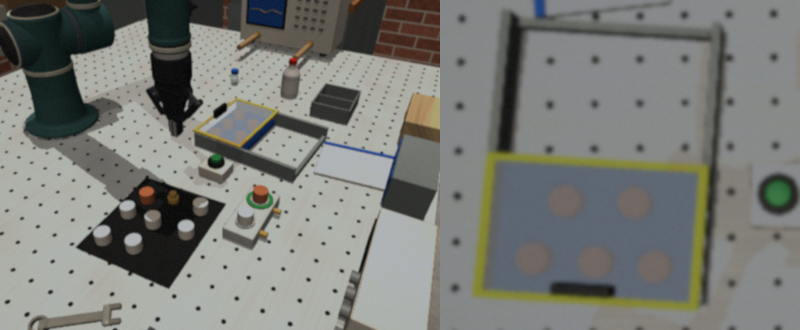

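The cover is shut over five browns, the button was pressed to its stop at 28 N, all the whites are on the mat, and the arm is clear.

```bash
python3 -c "
from plant import bot
print(bot.finish_job())"
```

```text
the job is handed in; nothing more can be done
None
```

The batch is loaded and handed in: all five wells hold brown pucks to match the green-pad master, both white pucks are back on the mat, the cover is shut to its stop, and the start button was pressed fully (about 55 s of the 208 s used).

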